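Make up the job tray for a frame build

TASK

Make up the job tray for a frame build: lay the shorter of the two spanners in the long rectangular bay, the bottom bracket cartridge in the short rectangular bay and the larger of the two ball bearings in the round bay, each lying flat on its bay's floor, about in the middle and lengthwise where it is long. Leave the longer spanner, the smaller bearing and the front hub where they lie.

Things in the scene. Friction and masses are not known exactly. Their poses are not given: they have to be found in the camera images.
- short_spanner_center (a point): Centre, 4 mm above its underside, of the shorter steel combination spanner: 149 long, 23 wide at the heads, 8 thick (shank 12 wide and 5 thick), lying flat on the bench, 0.1 kg. It belongs in the long bay. Local y runs along the shank, z is up. Grasp across the shank at its middle with the fingertips all but touching the bench (z = 0). (Sizes in mm.)
- long_spanner_center (a point): Centre, 4 mm above its underside, of the longer steel combination spanner, of the same shape: 195 long, 32 wide, 8 thick. Local y along the shank. It does not belong in the tray and stays where it lies. (Sizes in mm.)
- bottom_bracket_center (a point): Centre of the bottom bracket cartridge: a dark barrel of 35 diameter and 68 length with a thinner steel axle (17 diameter, 113 long over all) sticking out of both ends, lying on its barrel so that this point is 18 mm above its support, 0.25 kg. It belongs in the short bay. Local y runs along the axle; it can roll, so x and z may turn about y. Grasp across the barrel. (Sizes in mm.)
- front_hub_center (a point): Centre, 22.5 mm above the bench, of the bright front wheel hub: two round flanges of 45 diameter and an axle, 94 long (local x) by 64. It does not belong in the tray and stays where it lies. (Sizes in mm.)
- large_bearing_center (a point): Centre, half-way up, of the larger sealed ball bearing: a flat steel ring with a dark seal, 42 mm outer diameter, bore 25, 12 high, lying flat, 0.05 kg. It belongs in the round bay. z is its axis. Grasp across the outer diameter, not in the bore: with the fingers closing along world y where it lies before the drawer cabinet, elsewhere along world x, so that the gripper clears tub and vice.
- small_bearing_center (a point): Centre, half-way up, of the smaller sealed ball bearing of the same kind: 28 outer diameter, 12 bore, 9 high, lying flat. It does not belong in the tray and stays where it lies. (Sizes in mm.)
- tray: The black job tray, fixed, 216 (local x) by 196 (local y) mm, rim 10 mm high, a low steel handle on each y end. Origin: centre of its underside; z up. Three grey bays lie along local x, 67 mm apart, in varying order. Tall things around: soak tub at y > 0.43 m (0.2 m high), drawer cabinet at x > 0.66, y > 0.13 (0.23 high), vice at x > 0.5, y -0.1 to -0.25, filing cabinet at y < -0.46.
- long_bay: The long rectangular bay: inside 56 (local x) by 176 (local y), fixed in the tray. Origin: centre of its underside, 4 above the bench; its floor lies 3 above the origin and its low rim, 3 thick, ends 9 above the origin. Local y is its length, z up. (Sizes in mm.)
- short_bay: The short rectangular bay: inside 56 (local x) by 138 (local y), fixed in the tray. Origin: centre of its underside, 4 above the bench; floor 3 and rim top 9 above the origin. Local y is its length, z up. (Sizes in mm.)
- round_bay: The round bay: inside diameter 60, fixed in the tray. Origin: centre of its underside, 4 above the bench; floor 3 and rim top 9 above the origin. z up. (Sizes in mm.)
Things that resemble listed ones, but are neither listed nor needed, are in the scene too. Leave any blue or turquoise look-alike of the part that bears large_bearing_center alone.

How it is judged:
By the outcome, as a careful person would: the job done as asked, in the order asked, and still so for the second after the job is handed in, with the robot touching nothing.
It also fails if it takes over 101 s, if anything falls off the work surface, if the arm or the gripper's body presses on something with over 40 N, if the wrist force passes 120 N, or if a joint passes its speed limit or range.

ROBOT

A 6-joint arm with a two-finger parallel gripper is mounted at the origin on a cart in front of the work surface, level with it; the furniture and walls round the work are solid. World frame = base frame: x ahead of the robot, y to its left, z up, the work surface at z = 0. Lengths are in m, angles in degrees, forces in N, time in s.
With the tool pointing down it reaches from about 0.375 to 0.9 m from the base axis. Payload 3.1 kg.
Tool frame: the origin (TCP) lies at the very end of the fingers, on their centre line; the grasp point (between the pads) lies behind it (bot.grip_depth is the z of the grasp point in the tool frame, in m); z points along the fingers, y is the direction in which the jaws open and shut (so a half turn about z gives the same grasp; the last joint's range is limited). The gripper opens to 87 mm and grips with 3 to 60 N. Pads are 19 mm wide; open, the fingers measure 117 mm over their backs; the gripper's body (75 mm by 190 mm) begins 51 mm behind the grasp point.
Start: joints at [-10.227, 30.224, 82.088, -0, 67.689, -10.227], TCP at [0.625, 0, 0.223] pointing down, gripper open.
Joint ranges: [-176.69, 176.69], [-43.24, 126.21], [12.49, 139.97], [-82, 262], [0, 151.66], [-163.58, 163.58]. Speed limits (degrees/s): [159.86, 159.86, 180, 180, 180, 180].

INTERFACE

Orientations are given as a 3x3 rotation matrix whose columns are the frame's x, y, z axes.
In Python, from rig import bot, vision gives the robot as it stands. The module is installed in compiled form; this text tells all that it offers.
- The arm moves only by the shell command python3 -m jog 'ROWS'. ROWS is JSON, a list of rows, each a list of 3 entries, a list of its own where there are three numbers: the shift along the tool's x, y, z in mm, then the turn, a rotation vector about the tool's x, y, z in degrees, then the closure, from 0 (fully open) to 1 (shut). In form: [[[dx, dy, dz], [wx, wy, wz], fingers], ...]. A call has 1 to 12 rows; each row is the pose to reach, as a shift and turn from the pose commanded when the call began, along the tool's axes at that moment; what a row does not reach only later rows make up. A row lasts 1/12 s, in which the tool goes at most 41.7 mm and 7.16 degrees, less where a joint would pass 70% of its speed; a pose out of reach is approached as far as the arm can. A call with a gripper value outside its range is refused whole. The fingers move at their own pace and stop on an object; the grip force is fixed at half the most. Time passes only in rows, so rows that repeat a pose let the fingers close. It gives the time, the measured TCP pose, the force and the opening at its end, in the units of the state.
- bot.read_state(): the state, without advancing time (a new reading comes with each control period).
- vision.capture(name): name is "scene" or "side" or "wrist"; returns the picture (420x560x3 uint8, red, green, blue); there is no depth.
- vision.camera_info(name): a dict with "intrinsics" (3x3 intrinsics, pixels), "camera_from_world" (4x4, takes a point from world to camera coordinates); the wrist camera has in their place "mount" (4x4, takes a point from camera to tool coordinates, whose origin is the TCP and whose axes are the flange's). Camera axes: x right, y up, looking along -z (the intrinsics and any distortion apply to the point x, -y, -z); pixel columns grow to the right and rows downward; lengths in m; the calibration is good to about 2 mm. A picture is of the moment at which its call begins: read the wrist's pose just before it. camera_info takes no time and is no camera call.
- bot.hand_in(): hands the job in, once; it reports no verdict.
The state is a dict: "time_s": time; "joint_positions": joint angles; "qvel": joint speeds; "tau": joint torques, N m; "position": TCP position; "tcp_rot": TCP orientation; "force": force on the tool from outside, world axes, zero at the start; "moment": the same for the moment, N m; "opening": opening from 0.0 (shut) to 1.0 (fully open).
Only numpy, scipy, OpenCV 4.12 (cv2) and the standard library are available. Lean on these libraries where they do the work, as an engineer would, in place of code of your own. Each camera call takes 0.05 s, during which the arm holds its last target. There are 200 camera calls.

## Working session

There is one attempt and no reset: what is moved stays moved. The work goes in short steps, Python scripts to look and compute and a shell command to move; the robot and the scene stay as the last step left them, time stands still between calls to the robot, and variables do not carry over. Pictures are saved under pics/ and viewed, about 12 in all and at most 16, crops included, and the job is handed in when it is done.

```bash
mkdir -p pics
python3 - <<'E'
from rig import bot, vision
import cv2, numpy as np
print(bot.read_state(), bot.grip_depth)
for n in ("scene","side","wrist"):
    im=vision.capture(n); cv2.imwrite(f"pics/{n}0.png",im[:,:,::-1]); print(n,vision.camera_info(n))
E
```

```text
{'time_s': 0.0, 'joint_positions': array([-1.02272915e+01,  3.02803368e+01,  8.21559446e+01, -1.13348601e-04,
        6.76897206e+01, -1.02282024e+01]), 'qvel': array([ 0.01148995,  0.09042917, -0.06576965, -0.03598078, -0.03705803,
        0.03024074]), 'tau': array([-5.45745443e-04, -4.40045428e+01, -1.76593530e+01,  6.32597599e-02,
        5.83207863e-02, -1.53719384e-04]), 'position': array([6.24266919e-01, 1.61214836e-04, 2.21559397e-01]), 'tcp_rot': array([[-1.62312037e-05,  9.99997657e-01, -2.16453207e-03],
       [ 9.99999924e-01,  1.70725214e-05,  3.88665520e-04],
       [ 3.88701564e-04, -2.16452560e-03, -9.99997582e-01]]), 'force': array([-0.2859072 , -0.01153691,  0.09887159]), 'moment': array([0.03739185, 0.02087644, 0.05917272]), 'opening': 0.9988561196503966} -0.0187
scene {'intrinsics': array([[479.37781446,   0.        , 270.80559057],
       [  0.        , 479.37781446, 210.06746625],
       [  0.        ,   0.        ,   1.        ]]), 'camera_from_world': array([[-0.52566595, -0.85064886,  0.00847547,  0.24731487],
       [ 0.60993069, -0.36992948,  0.70081148, -0
[... 404 characters left out ...]
23773636, -0.5021158 ,  0.8314813 , -0.18237333],
       [-0.34886459,  0.75476674,  0.55553637, -1.00474551],
       [ 0.        ,  0.        ,  0.        ,  1.        ]])}
wrist {'intrinsics': array([[345.23816332,   0.        , 283.42588626],
       [  0.        , 345.23816332, 209.64553177],
       [  0.        ,   0.        ,   1.        ]]), 'mount': array([[-4.14992395e-04,  9.57319253e-01,  2.89032308e-01,
         7.90111718e-02],
       [ 9.99998906e-01,  8.07575318e-04, -1.23901533e-03,
         3.56643043e-04],
       [-1.41954859e-03,  2.89031477e-01, -9.57318542e-01,
        -1.62537315e-01],
       [ 0.00000000e+00,  0.00000000e+00,  0.00000000e+00,
         1.00000000e+00]])}
```

View pics/scene0.png

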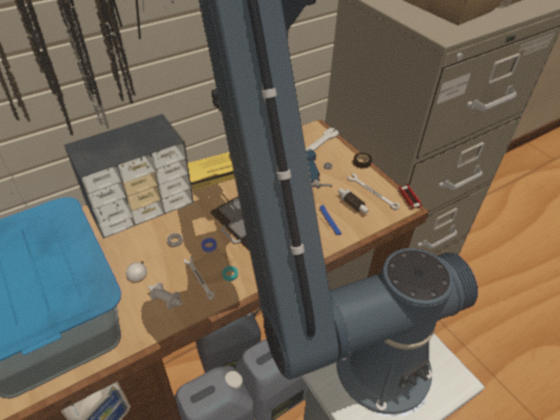

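View pics/side0.png

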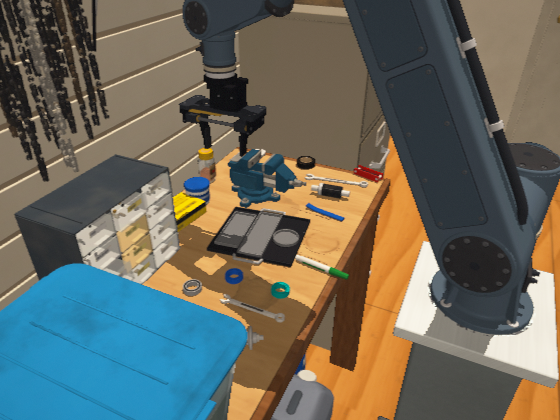

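View pics/wrist0.png

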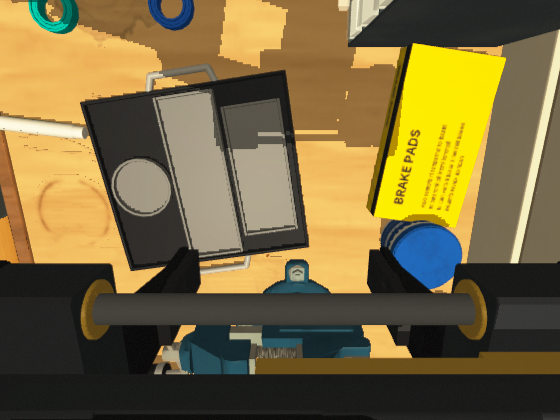

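The pictures show one spanner near scene (200,278) and another near (373,190). The bottom bracket is at scene (353,202), with a ring at (175,240) and a tiny ring at (328,166). The blue and turquoise rings are look-alikes, and the tray is in the wrist view. I'll enlarge these areas next.

```bash
cat > h.py <<'E'
import numpy as np, cv2
from rig import bot, vision
def ray(name,u,v,z,st=None):
    ci=vision.camera_info(name);K=ci["intrinsics"]
    d=np.linalg.inv(K)@[u,v,1]; d=np.array([d[0],-d[1],-d[2]])
    if name=="wrist":
        T=np.eye(4);T[:3,:3]=st["tcp_rot"];T[:3,3]=st["position"];M=T@ci["mount"]
    else: M=np.linalg.inv(ci["camera_from_world"])
    o=M[:3,3]; d=M[:3,:3]@d
    return (o+d*(z-o[2])/d[2])[:2]
def ang(R): # yaw of tool x,y in world
    return np.degrees(np.arctan2(R[1,0],R[0,0])),np.degrees(np.arctan2(R[1,1],R[0,1]))
E
python3 - <<'E'
import cv2,numpy as np
a=cv2.imread("pics/scene0.png");b=cv2.imread("pics/side0.png")
f=lambda im,x,y,w,h,s:cv2.resize(im[y:y+h,x:x+w],None,fx=s,fy=s,interpolation=cv2.INTER_CUBIC)
# tiles 400x300
t=[f(a,120,225,133,100,3),f(a,300,120,133,100,3),f(b,175,240,133,100,3),f(b,270,140,133,100,3)]
cv2.imwrite("pics/c1.png",np.vstack([np.hstack(t[:2]),np.hstack(t[2:])]))
E
```

```text
(no output)
```

View pics/c1.png

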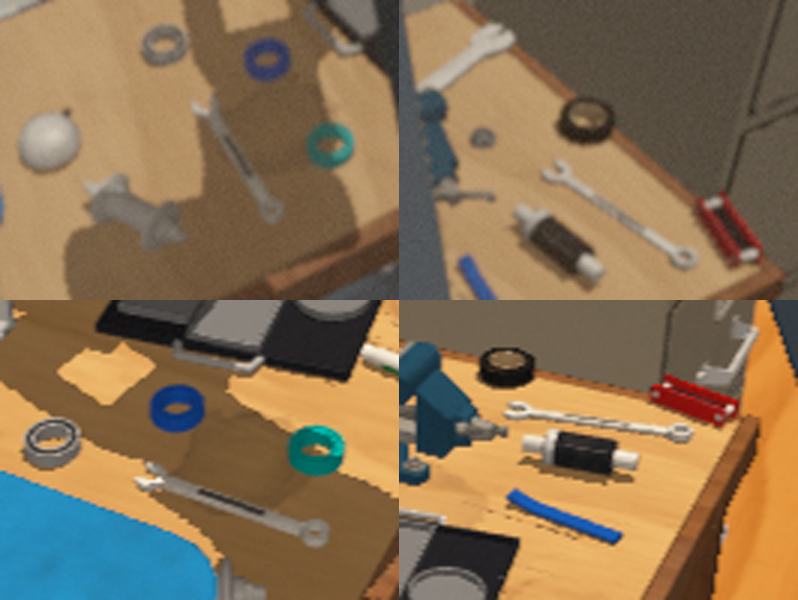

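Run:
```python
from h import *
st=bot.read_state()
P={"A":[("scene",186.7,259.3,.004),("scene",210.7,297.7,.004),("side",222.3,298.3,.004),("side",283.3,319.3,.004)],
"B":[("scene",349.7,176,.004),("scene",397,207.3,.004),("side",306,176,.004),("side",366,184,.004)],
"BB":[("scene",339.7,191,.018),("scene",367,210.7,.018),("side",312,187.7,.018),("side",349.7,193.3,.018)],
"brg":[("scene",174.8,240,.008),("side",192.3,288,.008)],"small":[("scene",327.7,166,.006)],
"traycorners":[("wrist",u,v,.010,st) for u,v in((82,102),(287,71),(308,246),(132,269))],
"long":[("wrist",u,v,.013,st) for u,v in((155,97),(213,90),(243,250),(189,259))],
"short":[("wrist",u,v,.013,st) for u,v in((220,107),(281,97),(297,228),(244,238))],
"round":[("wrist",142,187,.010,st)]}
for k,v in P.items():
    q=np.array([ray(*a) for a in v]); print(k,q.round(3).tolist(),q.mean(0).round(4))
    if len(q)==4: print([np.linalg.norm(q[i]-q[(i+1)%4]).round(3) for i in range(4)],[np.degrees(np.arctan2(*(q[(i+1)%4]-q[i])[::-1])).round(1) for i in range(4)])
```

```text
A [[0.501, 0.243], [0.36, 0.243], [0.501, 0.245], [0.357, 0.244]] [0.4301 0.2437]
[np.float64(0.141), np.float64(0.141), np.float64(0.144), np.float64(0.144)] [np.float64(179.9), np.float64(0.8), np.float64(-179.7), np.float64(-0.5)]
B [[0.54, -0.335], [0.358, -0.368], [0.542, -0.334], [0.358, -0.366]] [ 0.4495 -0.3506]
[np.float64(0.185), np.float64(0.187), np.float64(0.187), np.float64(0.185)] [np.float64(-169.8), np.float64(10.5), np.float64(-170.1), np.float64(9.6)]
BB [[0.491, -0.255], [0.384, -0.272], [0.49, -0.252], [0.38, -0.269]] [ 0.4362 -0.2623]
[np.float64(0.108), np.float64(0.108), np.float64(0.111), np.float64(0.111)] [np.float64(-171.1), np.float64(10.6), np.float64(-171.2), np.float64(7.2)]
brg [[0.577, 0.243], [0.575, 0.249]] [0.5758 0.246 ]
small [[0.614, -0.303]] [ 0.6136 -0.303 ]
traycorners [[0.416, 0.083], [0.629, 0.112], [0.654, -0.078], [0.444, -0.108]] [0.5357 0.0023]
[np.float64(0.214), np.float64(0.192), np.float64(0.212), np.float64(0.192)] [np.float64(8.0), np.float64(-82.5), np.float64(-172.0), np.float64(98.2)]
long [[0.494, 0.087], [0.553, 0.094], [0.578, -0.082], [0.514, -0.093]] [0.5347 0.0016]
[np.float64(0.06), np.float64(0.178), np.float64(0.065), np.float64(0.182)] [np.float64(6.4), np.float64(-82.1), np.float64(-169.8), np.float64(96.4)]
short [[0.56, 0.078], [0.623, 0.087], [0.64, -0.055], [0.58, -0.067]] [0.6005 0.0108]
[np.float64(0.064), np.float64(0.143), np.float64(0.062), np.float64(0.146)] [np.float64(8.8), np.float64(-82.8), np.float64(-168.7), np.float64(97.8)]
round [[0.468, -0.007]] [ 0.4679 -0.0075]
```

Both views agree to within a few mm. Spanner A, the short one, is at (0.430, 0.244), and the tray is turned +8°. I'll move above spanner A with the jaws across the shank.

```bash
python3 -m jog '[[[244,-194,60],[0,0,-90],0],[[244,-194,60],[0,0,-90],0],[[244,-194,60],[0,0,-90],0],[[244,-194,60],[0,0,-90],0],[[244,-194,60],[0,0,-90],0],[[244,-194,60],[0,0,-90],0],[[244,-194,60],[0,0,-90],0],[[244,-194,60],[0,0,-90],0],[[244,-194,60],[0,0,-90],0],[[244,-194,120],[0,0,-90],0],[[244,-194,120],[0,0,-90],0],[[244,-194,120],[0,0,-90],0]]'
python3 -m jog '[[[0,0,0],[0,0,0],0],[[0,0,0],[0,0,0],0]]'
python3 - <<'E'
from h import *
st=bot.read_state(); print(st["position"],ang(st["tcp_rot"]),st["joint_positions"].round(1),st["force"])
E
```

```text
time_s: 1.15
position: [0.428, 0.2435, 0.0992]
tcp_rot: [[-0.998, 0.064, -0.007], [0.064, 0.998, -0.002], [0.007, -0.003, -1.0]]
force: [-1.0, 0.2, 0.2]
opening: 0.997
time_s: 1.32
position: [0.4311, 0.2441, 0.1023]
tcp_rot: [[-0.997, 0.074, -0.0], [0.074, 0.997, -0.0], [0.0, -0.0, -1.0]]
force: [0.3, -0.6, 0.6]
opening: 0.999
[0.43107636 0.24409856 0.10234061] (np.float64(175.7586017937734), np.float64(85.75860281948471)) [ 16.6  31.4 106.7   0.   41.8 -69.2] [ 0.27306698 -0.6163387   0.61859824]
```

Run:
```python
from h import *
im=vision.capture("wrist"); cv2.imwrite("pics/w1.png",im[:,:,::-1])
```

```text
(no output)
```

View pics/w1.png

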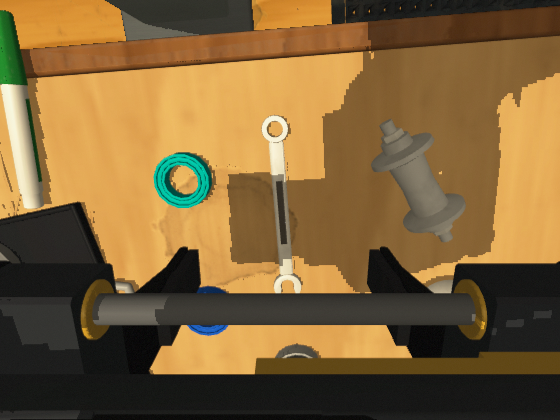

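The spanner runs from its ring end at (275,116) to its jaw end near (288,290). The hub is on the right at (420,185) and the bearing sits just below at (297,350).

Run:
```python
from h import *
st=bot.read_state()
for u,v in((275,116),(275,129),(277,160),(281,212),(286,262),(287,284)): print(u,v,ray("wrist",u,v,.006,st).round(4))
for x in(275,319): print(ray("wrist",x,352,.012,st).round(4))
```

```text
275 116 [0.3598 0.2429]
275 129 [0.369  0.2421]
277 160 [0.3917 0.2418]
281 212 [0.4328 0.2416]
286 262 [0.4761 0.2425]
287 284 [0.4963 0.2418]
[0.5587 0.2268]
[0.5616 0.2652]
```

```bash
python3 -m jog '[[[-2,-2,40],[0,0,-4.2],0.5],[[-2,-2,80],[0,0,-4.2],0.5],[[-2,-2,80],[0,0,-4.2],0.5],[[-2,-2,92],[0,0,-4.2],0.5],[[-2,-2,98],[0,0,-4.2],0.5],[[-2,-2,98],[0,0,-4.2],0.5],[[-2,-2,98],[0,0,-4.2],0.5]]'
```

```text
time_s: 1.95
position: [0.4338, 0.2422, 0.0064]
tcp_rot: [[-1.0, -0.002, 0.003], [-0.002, 1.0, 0.001], [-0.003, 0.001, -1.0]]
force: [-0.2, 0.1, 0.1]
opening: 0.563
```

```bash
python3 -m jog '[[[0,0,3],[0,0,0],0.5],[[0,0,3],[0,0,0],0.5]]'; python3 -m jog '[[[0,0,0],[0,0,0],1],[[0,0,0],[0,0,0],1],[[0,0,0],[0,0,0],1],[[0,0,0],[0,0,0],1],[[0,0,0],[0,0,0],1],[[0,0,0],[0,0,0],1]]'
```

```text
time_s: 2.12
position: [0.4337, 0.2422, 0.0029]
tcp_rot: [[-1.0, -0.002, 0.003], [-0.002, 1.0, 0.001], [-0.003, 0.001, -1.0]]
force: [-0.8, -0.6, -0.3]
opening: 0.512
time_s: 2.62
position: [0.4328, 0.2419, 0.0015]
tcp_rot: [[-1.0, -0.002, -0.0], [-0.002, 1.0, 0.0], [0.0, 0.0, -1.0]]
force: [0.1, 1.3, 0.3]
opening: 0.133
```

```bash
python3 -m jog '[[[0,0,-40],[0,0,0],1],[[0,0,-80],[0,0,0],1],[[0,0,-100],[0,0,0],1],[[-102,-240,-100],[0,0,82],1],[[-102,-240,-100],[0,0,82],1],[[-102,-240,-100],[0,0,82],1],[[-102,-240,-100],[0,0,82],1],[[-102,-240,-100],[0,0,82],1],[[-102,-240,-100],[0,0,82],1],[[-102,-240,-100],[0,0,82],1],[[-102,-240,-100],[0,0,82],1],[[-102,-240,-100],[0,0,82],1]]'
python3 -m jog '[[[0,0,0],[0,0,18.5],1],[[0,0,0],[0,0,18.5],1],[[0,0,0],[0,0,18.5],1],[[0,0,0],[0,0,18.5],1]]'
python3 - <<'E'
from h import *
st=bot.read_state(); print(st["position"],ang(st["tcp_rot"]),st["joint_positions"].round(1),st["force"],st["opening"])
im=vision.capture("wrist"); cv2.imwrite("pics/w2.png",im[:,:,::-1])
np.savez("w2.npz",position=st["position"],tcp_rot=st["tcp_rot"])
E
```

```text
time_s: 3.62
position: [0.5355, 0.0005, 0.101]
tcp_rot: [[-0.425, 0.905, -0.001], [0.905, 0.425, 0.0], [0.001, -0.001, -1.0]]
force: [-0.5, -0.1, -0.8]
opening: 0.118
time_s: 3.95
position: [0.5349, 0.0022, 0.1011]
tcp_rot: [[-0.124, 0.992, -0.001], [0.992, 0.124, 0.0], [0.0, -0.001, -1.0]]
force: [1.4, 1.1, -2.0]
opening: 0.119
[0.53493987 0.00217961 0.10113716] (np.float64(97.10751858891854), np.float64(7.107544314506353)) [-11.7  33.7 101.1   0.   45.3 -18.9] [ 1.42806992  1.12316583 -2.01558779] 0.11875866174430126
```

View pics/w2.png

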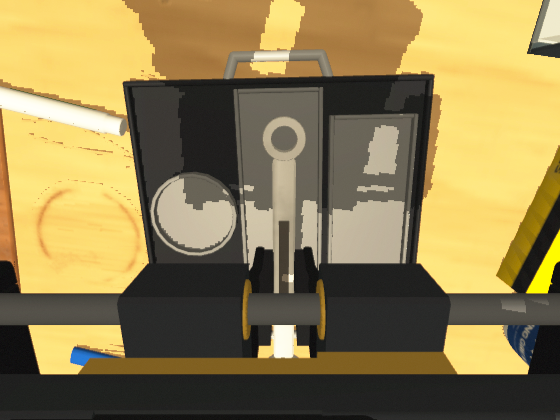

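Run:
```python
from h import *
st=np.load("w2.npz")
def p(u,v,z): return ray("wrist",u,v,z,st)
a,b=p(124,84,.01),p(434,75,.01); print(a,b,np.linalg.norm(b-a),np.degrees(np.arctan2(*(b-a)[::-1])))
for q in(8,7):
  t=np.radians(q);ex=np.array([np.cos(t),np.sin(t)]);ey=np.array([-ex[1],ex[0]])
  print("tray ctr",(a+b)/2-ey*.098)
c,d=p(235,90,.013),p(322,88,.013);print("long",c,d,np.linalg.norm(c-d),np.degrees(np.arctan2(*(d-c)[::-1])),(c+d)/2-ey*.091)
c,d=p(330,115,.013),p(417,114,.013);print("short",c,d,np.linalg.norm(c-d),np.degrees(np.arctan2(*(d-c)[::-1])),(c+d)/2-ey*.072)
print("round",p(194,213,.013))
```

```text
[0.41454847 0.08107215] [0.62587551 0.11319951] 0.21375519304603016 8.644298998360142
tray ctr [5.33850954e-01 8.95610615e-05]
tray ctr [ 5.32155186e-01 -1.33691063e-04]
long [0.49145871 0.08655362] [0.55054464 0.09520353] 0.05971572890553011 8.32867264608187 [0.53209178 0.00055688]
short [0.55888113 0.07824261] [0.61921531 0.0864204 ] 0.06088586557975378 7.71891712509259 [0.59782281 0.01086818]
round [ 0.46786421 -0.00553761]
```

```bash
python3 -m jog '[[[-1,-1,40],[0,0,-1],1],[[-1,-1,75],[0,0,-1],1],[[-1,-1,85],[0,0,-1],1],[[-1,-1,90],[0,0,-1],1],[[-1,-1,91],[0,0,-1],1],[[-1,-1,91],[0,0,-1],1],[[-1,-1,91],[0,0,-1],1]]'
```

```text
time_s: 4.58
position: [0.5358, 0.0008, 0.012]
tcp_rot: [[-0.143, 0.99, 0.003], [0.99, 0.143, -0.001], [-0.001, 0.003, -1.0]]
force: [-0.2, -0.8, -1.4]
opening: 0.118
```

```bash
python3 -m jog '[[[0,-1,1],[0,0,0],1],[[0,-1,2],[0,0,0],1],[[0,-1,2],[0,0,0],1],[[0,-1,2],[0,0,0],1]]'
```

```text
time_s: 4.92
position: [0.5338, 0.0009, 0.0091]
tcp_rot: [[-0.142, 0.99, 0.001], [0.99, 0.142, -0.0], [-0.0, 0.001, -1.0]]
force: [-0.1, 0.1, -1.7]
opening: 0.119
```

```bash
python3 -m jog '[[[0,0,0.5],[0,0,0],0.72],[[0,0,0.5],[0,0,0],0.72],[[0,0,0.5],[0,0,0],0.72],[[0,0,-5],[0,0,0],0.72],[[0,0,-30],[0,0,0],0.72],[[0,0,-60],[0,0,0],0.5],[[0,0,-95],[0,0,0],0],[[0,0,-95],[0,0,0],0]]'
```

```text
time_s: 5.58
position: [0.5376, 0.0003, 0.1093]
tcp_rot: [[-0.143, 0.99, 0.011], [0.99, 0.143, -0.002], [-0.004, 0.011, -1.0]]
force: [0.9, -0.1, 1.2]
opening: 0.431
```

```bash
python3 -m jog '[[[8,-54,-40],[0,0,20],0],[[16,-109,-100],[0,0,40],0],[[16,-109,-100],[0,0,60],0],[[16,-109,-100],[0,0,60],0],[[-246,-134,-100],[0,0,89.4],0],[[-246,-134,-100],[0,0,89.4],0],[[-246,-134,-100],[0,0,89.4],0],[[-246,-134,-100],[0,0,89.4],0],[[-246,-134,-100],[0,0,89.4],0],[[-246,-134,-100],[0,0,89.4],0],[[-246,-134,-100],[0,0,89.4],0],[[-246,-134,-100],[0,0,89.4],0]]'
python3 -m jog '[[[0,0,40],[0,0,0],0],[[0,0,80],[0,0,0],0],[[0,0,80],[0,0,0],0],[[0,0,80],[0,0,0],0]]'
python3 - <<'E'
from h import *
st=bot.read_state(); print(st["position"],ang(st["tcp_rot"]),st["joint_positions"].round(1),st["force"],st["opening"])
im=vision.capture("wrist"); cv2.imwrite("pics/w3.png",im[:,:,::-1])
np.savez("w3.npz",position=st["position"],tcp_rot=st["tcp_rot"])
E
```

```text
time_s: 6.58
position: [0.4367, -0.2666, 0.2038]
tcp_rot: [[0.979, 0.202, 0.002], [0.202, -0.979, -0.003], [0.002, 0.004, -1.0]]
force: [0.3, -0.3, 1.0]
opening: 0.997
time_s: 6.92
position: [0.4344, -0.2603, 0.1219]
tcp_rot: [[0.977, 0.212, -0.005], [0.212, -0.977, 0.005], [-0.004, -0.005, -1.0]]
force: [0.4, 0.2, 0.5]
opening: 1.001
[ 0.43442555 -0.26032541  0.12188492] (np.float64(12.23553006638201), np.float64(-77.76563858332452)) [-43.6  30.2 104.1   0.   46.1  34.2] [0.39787393 0.24381344 0.45719738] 1.0011612364080613
```

View pics/w3.png

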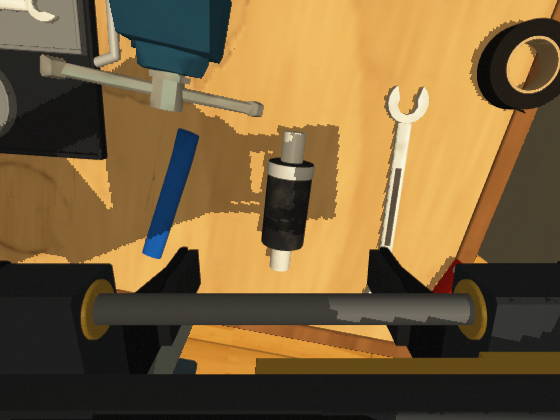

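The bracket's axle ends are at (293,133) and (279,270). The long spanner is to the right and a blue tyre lever to the left.

Run:
```python
from h import *
st=np.load("w3.npz")
def p(u,v,z): return ray("wrist",u,v,z,st)
a,b=p(293,134,.0175),p(280,269,.0175)
print(a,b,np.linalg.norm(a-b),(a+b)/2,np.degrees(np.arctan2(*(a-b)[::-1])))
a,b=p(290.5,165,.02),p(284,243,.02)
print(a,b,(a+b)/2,np.degrees(np.arctan2(*(a-b)[::-1])))
R=st["tcp_rot"]
m=(p(293,134,.0175)+p(280,269,.0175))/2
d=np.r_[m,0.008]-st["position"]; print(R.T@d*1000)
```

```text
[ 0.49368663 -0.25498202] [ 0.38138834 -0.26888534] 0.11315567899038059 [ 0.43753748 -0.26193368] 7.057707457266933
[ 0.47066064 -0.25813366] [ 0.40643734 -0.26694741] [ 0.43854899 -0.26254054] 7.814233715505249
[  3.12342793   2.85647356 113.86013396]
```

```bash
python3 -m jog '[[[3,3,40],[0,0,4.8],0.35],[[3,3,70],[0,0,4.8],0.35],[[3,3,90],[0,0,4.8],0.35],[[3,3,105],[0,0,4.8],0.35],[[3,3,112],[0,0,4.8],0.35],[[3,3,112],[0,0,4.8],0.35],[[3,3,112],[0,0,4.8],0.35],[[3,3,112],[0,0,4.8],0.35]]'
```

```text
time_s: 7.63
position: [0.4408, -0.265, 0.0135]
tcp_rot: [[0.992, 0.13, 0.003], [0.13, -0.992, -0.003], [0.003, 0.003, -1.0]]
force: [-0.0, -0.2, 0.3]
opening: 0.654
```

```bash
python3 -m jog '[[[-1,-2,2],[0,0,0],0.35],[[-1,-2,2],[0,0,0],0.35],[[-1,-2,2],[0,0,0],1],[[-1,-2,2],[0,0,0],1],[[-1,-2,2],[0,0,0],1],[[-1,-2,2],[0,0,0],1],[[-1,-2,2],[0,0,0],1],[[-1,-2,2],[0,0,0],1]]'
```

```text
time_s: 8.3
position: [0.4381, -0.2619, 0.0095]
tcp_rot: [[0.992, 0.13, -0.0], [0.13, -0.992, 0.0], [-0.0, -0.001, -1.0]]
force: [-0.7, 1.0, 1.4]
opening: 0.394
```

```bash
python3 -m jog '[[[0,0,-40],[0,0,0],1],[[0,0,-80],[0,0,0],1],[[0,0,-120],[0,0,-7],1],[[4,-40,-160],[0,0,-14],1],[[8,-80,-160],[0,0,-21],1],[[12,-120,-160],[0,0,-28],1],[[16,-160,-160],[0,0,-35],1],[[20,-200,-160],[0,0,-42],1],[[23,-241,-160],[0,0,-49],1],[[60,-243,-160],[0,0,-56],1],[[100,-245,-160],[0,0,-63],1],[[140,-247,-160],[0,0,-70],1]]'
python3 -m jog '[[[0,0,0],[0,0,0],1]]'
```

```text
time_s: 9.3
position: [0.5447, 0.003, 0.169]
tcp_rot: [[0.209, 0.978, -0.002], [0.978, -0.209, 0.0], [-0.0, -0.002, -1.0]]
force: [1.1, -2.3, -2.9]
opening: 0.396
time_s: 9.38
position: [0.5548, 0.0014, 0.1702]
tcp_rot: [[0.212, 0.977, 0.014], [0.977, -0.212, -0.002], [0.001, 0.014, -1.0]]
force: [2.8, -1.1, -2.5]
opening: 0.394
```

```bash
python3 -m jog '[[[10,25,0],[0,0,-7],1],[[21,52,0],[0,0,-14],1],[[21,52,30],[0,0,-20.4],1],[[21,52,60],[0,0,-20.4],1],[[21,52,80],[0,0,-20.4],1],[[21,52,80],[0,0,-20.4],1],[[21,52,80],[0,0,-20.4],1],[[21,52,80],[0,0,-20.4],1]]'
python3 - <<'E'
from h import *
st=bot.read_state(); print(st["position"],ang(st["tcp_rot"]),st["force"],st["opening"])
im=vision.capture("wrist"); cv2.imwrite("pics/w4.png",im[:,:,::-1])
np.savez("w4.npz",position=st["position"],tcp_rot=st["tcp_rot"])
E
```

```text
time_s: 10.05
position: [0.601, 0.0099, 0.0902]
tcp_rot: [[-0.136, 0.991, 0.001], [0.991, 0.136, -0.0], [-0.0, 0.001, -1.0]]
force: [0.8, 0.2, -3.2]
opening: 0.393
[0.60096526 0.00986887 0.09017977] (np.float64(97.81456749836474), np.float64(7.814589284800521)) [ 0.83366552  0.18857859 -3.22639563] 0.39332421678608587
```

View pics/w4.png

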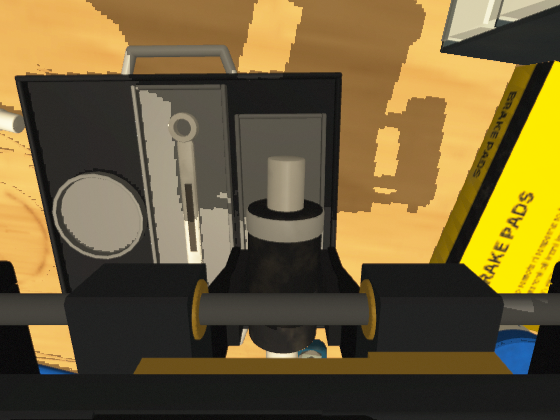

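The spanner lies in the long bay. The short bay's far edge runs from (237,115) to (326,115), and the bracket is centred over it.

Run:
```python
from h import *
st=np.load("w4.npz")
def p(u,v,z): return ray("wrist",u,v,z,st)
t=np.radians(8.2);ex=np.array([np.cos(t),np.sin(t)]);ey=np.array([-ex[1],ex[0]])
c,d=p(237,115,.013),p(326,115,.013);print(c,d,np.degrees(np.arctan2(*(d-c)[::-1])),(c+d)/2-ey*.072)
print("round",p(99,216,.013))
a,b=p(184,112,.012),p(193,240,.009);print("spanner end, shank",a,b,np.degrees(np.arctan2(*(a-b)[::-1])),a-.0745*ey)
c,d=p(133,86,.013),p(228,85,.013);print("long",(c+d)/2-ey*.091)
print("axle end",p(286,157,.0902+.008)-.0565*ey)
```

```text
[0.56097127 0.07782248] [0.62003193 0.08589925] 7.7871086085046 [0.60077089 0.01059698]
round [ 0.46829612 -0.00648555]
spanner end, shank [0.52546299 0.07489881] [ 0.53634307 -0.01779839] 96.69430579897595 [0.53608884 0.00116048]
long [0.53556052 0.00128104]
axle end [0.6029117  0.01050882]
```

```bash
python3 -m jog '[[[0,-1,35],[0,0,0],1],[[0,-1,55],[0,0,0],1],[[0,-1,65],[0,0,0],1],[[0,-1,70],[0,0,0],1],[[0,-1,70],[0,0,0],1],[[0,-1,70],[0,0,0],1],[[0,-1,70],[0,0,0],1]]'
```

```text
time_s: 10.68
position: [0.6008, 0.0098, 0.0211]
tcp_rot: [[-0.136, 0.991, 0.003], [0.991, 0.136, -0.001], [-0.001, 0.003, -1.0]]
force: [0.5, -0.4, -4.0]
opening: 0.387
```

```bash
python3 -m jog '[[[0,0,2],[0,0,0],1],[[0,0,3.5],[0,0,0],1],[[0,0,3.5],[0,0,0],1],[[0,0,3.5],[0,0,0],1]]'
```

```text
time_s: 11.02
position: [0.6, 0.0099, 0.0165]
tcp_rot: [[-0.136, 0.991, 0.001], [0.991, 0.136, -0.0], [-0.0, 0.001, -1.0]]
force: [0.7, 0.2, -0.2]
opening: 0.395
```

```bash
python3 -m jog '[[[0,0,0],[0,0,0],0.5],[[0,0,0],[0,0,0],0.48],[[0,0,0],[0,0,0],0.48],[[0,0,0],[0,0,0],0.48],[[0,0,-10],[0,0,0],0.48],[[0,0,-40],[0,0,0],0.48],[[0,0,-80],[0,0,0],0.3],[[0,0,-120],[0,0,0],0],[[0,0,-120],[0,0,0],0],[[0,0,-120],[0,0,0],0]]'
```

```text
time_s: 11.85
position: [0.6016, 0.0097, 0.1398]
tcp_rot: [[-0.137, 0.991, 0.007], [0.991, 0.137, -0.001], [-0.002, 0.007, -1.0]]
force: [0.5, 0.3, -0.7]
opening: 0.737
```

```bash
python3 -m jog '[[[10,-20,0],[0,0,-7],0],[[20,-40,0],[0,0,-14],0],[[30,-60,0],[0,0,-21],0],[[43,-95,0],[0,0,-28],0],[[43,-95,0],[0,0,-35],0],[[43,-95,0],[0,0,-42],0],[[70,-85,0],[0,0,-49],0],[[100,-75,0],[0,0,-56],0],[[130,-65,0],[0,0,-63],0],[[160,-50,0],[0,0,-70],0],[[200,-30,20],[0,0,-77],0],[[237,10,26],[0,0,-82.2],0]]'
python3 -m jog '[[[0,0,0],[0,0,0],0],[[0,0,0],[0,0,0],0]]'
python3 - <<'E'
from h import *
st=bot.read_state(); print(st["position"],ang(st["tcp_rot"]),st["force"],st["opening"])
im=vision.capture("wrist"); cv2.imwrite("pics/w5.png",im[:,:,::-1])
np.savez("w5.npz",position=st["position"],tcp_rot=st["tcp_rot"])
E
```

```text
time_s: 12.85
position: [0.5607, 0.2319, 0.1102]
tcp_rot: [[-1.0, -0.007, -0.009], [-0.007, 1.0, -0.002], [0.009, -0.002, -1.0]]
force: [0.5, -0.6, -0.5]
opening: 0.996
time_s: 13.02
position: [0.5646, 0.232, 0.111]
tcp_rot: [[-1.0, -0.003, -0.003], [-0.003, 1.0, -0.001], [0.003, -0.001, -1.0]]
force: [-0.6, -0.3, -1.4]
opening: 1.001
[0.56462857 0.23196363 0.11101502] (np.float64(-179.82028249651356), np.float64(90.179825070949)) [-0.5697202  -0.34178438 -1.40802052] 1.0011705612939676
```

View pics/w5.png

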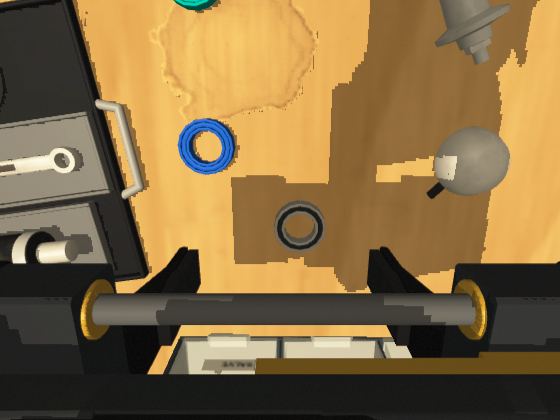

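The bearing spans columns 275–325 and rows 201–252, and its surroundings are clear.

Run:
```python
from h import *
st=np.load("w5.npz")
def p(u,v,z): return ray("wrist",u,v,z,st)
l,r=p(275,227,.010),p(325,227,.010);t,b=p(300,201,.010),p(300,252,.008)
print(l,r,t,b,np.linalg.norm(l-r),np.linalg.norm(t-b))
c=np.array([(t+b)[0]/2,(l+r)[1]/2]);print(c,st["tcp_rot"].T@(np.r_[c,.0065]-st["position"])*1000)
```

```text
[0.57985641 0.22454424] [0.57973312 0.26503806] [0.55797224 0.24443173] [0.60262313 0.24526017] 0.04049400777814916 0.04465858204729584
[0.58029768 0.24479115] [-15.98026356  12.85393628 104.46464594]
```

```bash
python3 -m jog '[[[-15,13,30],[0,0,0],0.2],[[-15,13,60],[0,0,0],0.2],[[-15,13,80],[0,0,0],0.2],[[-15,13,95],[0,0,0],0.2],[[-15,13,102],[0,0,0],0.2],[[-15,13,102],[0,0,0],0.2],[[-15,13,102],[0,0,0],0.2],[[-15,13,102],[0,0,0],0.2]]'
```

```text
time_s: 13.73
position: [0.5809, 0.2431, 0.0122]
tcp_rot: [[-1.0, 0.0, 0.002], [0.0, 1.0, 0.0], [-0.002, 0.0, -1.0]]
force: [0.5, -0.2, -0.4]
opening: 0.802
```

```bash
python3 -m jog '[[[1,1,3.5],[0,0,0],0.2],[[1,1,3.5],[0,0,0],0.2],[[1,1,3.5],[0,0,0],1],[[1,1,3.5],[0,0,0],1],[[1,1,3.5],[0,0,0],1],[[1,1,3.5],[0,0,0],1],[[1,1,3.5],[0,0,0],1]]'
```

```text
time_s: 14.32
position: [0.5792, 0.2446, 0.0075]
tcp_rot: [[-1.0, -0.001, 0.0], [-0.001, 1.0, 0.0], [-0.0, 0.0, -1.0]]
force: [-0.8, 0.3, -0.7]
opening: 0.51
```

```bash
python3 -m jog '[[[0,0,0],[0,0,0],1],[[0,0,0],[0,0,0],1],[[0,0,0],[0,0,0],1]]'; python3 -m jog '[[[0,0,-5],[0,0,0],1],[[0,0,-25],[0,0,0],1],[[0,0,-60],[0,0,0],1],[[0,0,-90],[0,0,0],1],[[0,0,-90],[0,0,0],1],[[0,0,-90],[0,0,0],1]]'
```

```text
time_s: 14.57
position: [0.5792, 0.2446, 0.0075]
tcp_rot: [[-1.0, -0.001, 0.0], [-0.001, 1.0, 0.0], [-0.0, 0.0, -1.0]]
force: [-0.5, 0.7, -0.0]
opening: 0.463
time_s: 15.07
position: [0.5807, 0.2449, 0.0998]
tcp_rot: [[-1.0, -0.001, 0.005], [-0.001, 1.0, 0.001], [-0.005, 0.001, -1.0]]
force: [0.7, -0.2, -0.7]
opening: 0.46
```

```bash
python3 -m jog '[[[18,-40,0],[0,0,0],1],[[36,-80,0],[0,0,0],1],[[54,-120,0],[0,0,0],1],[[72,-160,0],[0,0,0],1],[[90,-200,0],[0,0,0],1],[[105,-240,0],[0,0,0],1],[[111,-252,0],[0,0,0],1],[[111,-252,0],[0,0,0],1],[[111,-252,0],[0,0,0],1],[[111,-252,0],[0,0,0],1],[[111,-252,0],[0,0,0],1]]'
python3 - <<'E'
from h import *
st=bot.read_state(); print(st["position"],ang(st["tcp_rot"]),st["force"],st["opening"])
im=vision.capture("wrist"); cv2.imwrite("pics/w6.png",im[:,:,::-1])
np.savez("w6.npz",position=st["position"],tcp_rot=st["tcp_rot"])
E
```

```text
time_s: 15.98
position: [0.4686, -0.0066, 0.097]
tcp_rot: [[-1.0, -0.002, -0.0], [-0.002, 1.0, 0.0], [0.0, 0.0, -1.0]]
force: [-0.6, -0.2, -1.1]
opening: 0.465
[ 0.46856458 -0.00660146  0.09702958] (np.float64(-179.88506463509137), np.float64(90.11492633228411)) [-0.62510782 -0.19765448 -1.05995178] 0.46481121269348313
```

View pics/w6.png

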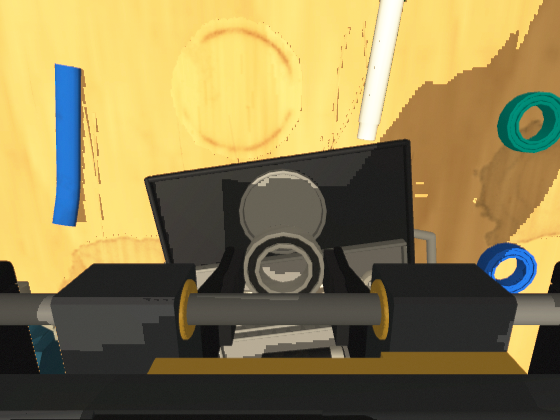

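Run:
```python
from h import *
st=np.load("w6.npz")
def p(u,v,z): return ray("wrist",u,v,z,st)
l,r,t=p(240,212,.013),p(327,212,.013),p(283,170,.013);print(l,r,(l+r)/2,np.linalg.norm(l-r),t+[.033,0])
print("bearing",p(284.5,266,.097+.0045))
```

```text
[ 0.46605642 -0.03961358] [0.46595588 0.02545038] [ 0.46600615 -0.0070816 ] 0.06506403613073705 [ 0.46729122 -0.00749528]
bearing [ 0.46701023 -0.00660838]
```

Centred within about 1 mm, so I'll lower it.

```bash
python3 -m jog '[[[1,0,35],[0,0,0],1],[[1,0,60],[0,0,0],1],[[1,0,72],[0,0,0],1],[[1,0,80],[0,0,0],1],[[1,0,80],[0,0,0],1],[[1,0,80],[0,0,0],1],[[1,0,80],[0,0,0],1]]'
```

```text
time_s: 16.62
position: [0.4681, -0.0073, 0.0181]
tcp_rot: [[-1.0, -0.002, 0.002], [-0.002, 1.0, -0.0], [-0.002, -0.0, -1.0]]
force: [0.4, -0.8, -0.5]
opening: 0.464
```

```bash
python3 -m jog '[[[0,0,0],[0,0,0],1],[[0,0,0],[0,0,0],1]]'
```

```text
time_s: 16.78
position: [0.468, -0.0076, 0.0183]
tcp_rot: [[-1.0, -0.001, 0.002], [-0.001, 1.0, -0.0], [-0.002, -0.001, -1.0]]
force: [0.9, -0.6, -0.2]
opening: 0.459
```

```bash
python3 -m jog '[[[0,0,1.5],[0,0,0],1],[[0,0,3],[0,0,0],1],[[0,0,3],[0,0,0],1],[[0,0,3],[0,0,0],1]]'
```

```text
time_s: 17.12
position: [0.4673, -0.0076, 0.0145]
tcp_rot: [[-1.0, -0.001, -0.0], [-0.001, 1.0, 0.0], [0.0, 0.0, -1.0]]
force: [-0.7, -0.1, -0.0]
opening: 0.461
```

Now I'll release it, lift, and back off toward +y for a check view.

```bash
python3 -m jog '[[[0,0,0],[0,0,0],0.4],[[0,0,0],[0,0,0],0.35],[[0,0,0],[0,0,0],0.35],[[0,0,0],[0,0,0],0.35],[[0,0,-5],[0,0,0],0.35],[[0,0,-40],[0,0,0],0.35],[[0,0,-80],[0,0,0],0.2],[[0,0,-120],[0,0,0],0],[[0,0,-160],[0,0,0],0],[[-40,0,-200],[0,0,0],0],[[-80,0,-220],[0,0,0],0],[[-100,0,-230],[0,0,0],0]]'
python3 -m jog '[[[-20,0,0],[0,0,0],0],[[-20,0,0],[0,0,0],0],[[-20,0,0],[0,0,0],0]]'
python3 - <<'E'
from h import *
st=bot.read_state(); print(st["position"],ang(st["tcp_rot"]),st["force"],st["opening"])
for n in("wrist","side"):
  im=vision.capture(n); cv2.imwrite(f"pics/{n}7.png",im[:,:,::-1])
a=cv2.imread("pics/side7.png")[120:330,170:450];cv2.imwrite("pics/side7c.png",cv2.resize(a,None,fx=2.8,fy=2.8,interpolation=cv2.INTER_CUBIC))
np.savez("w7.npz",position=st["position"],tcp_rot=st["tcp_rot"])
E
```

```text
time_s: 18.12
position: [0.5683, -0.0073, 0.2481]
tcp_rot: [[-1.0, -0.001, 0.004], [-0.001, 1.0, -0.001], [-0.004, -0.001, -1.0]]
force: [1.3, -0.3, -0.6]
opening: 0.967
time_s: 18.37
position: [0.5872, -0.0073, 0.2444]
tcp_rot: [[-1.0, -0.001, -0.001], [-0.001, 1.0, 0.0], [0.001, 0.0, -1.0]]
force: [0.6, -0.2, -0.4]
opening: 0.999
[ 0.58717635 -0.00728431  0.24438773] (np.float64(-179.93603920567804), np.float64(90.06395622472623)) [ 0.57675503 -0.20895113 -0.43150476] 0.9989946241510914
```

View pics/wrist7.png

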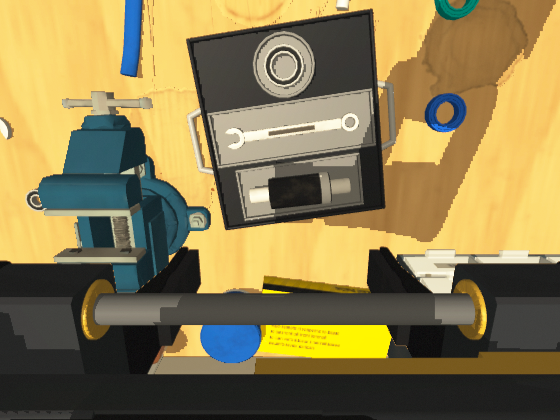

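View pics/side7c.png

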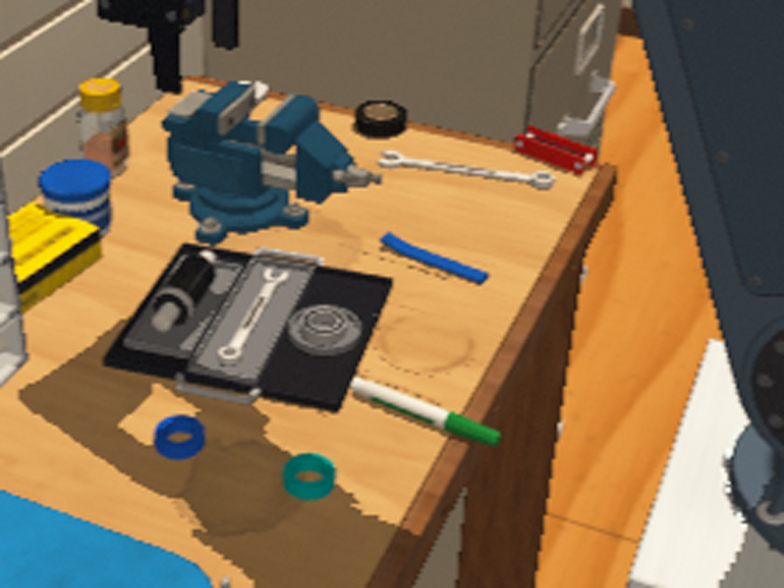

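All three parts are in their bays. I'll check the bracket's alignment in an enlarged crop.

Run:
```python
import cv2
a=cv2.imread("pics/wrist7.png")[0:240,180:400];cv2.imwrite("pics/w7c.png",cv2.resize(a,None,fx=2.5,fy=2.5,interpolation=cv2.INTER_CUBIC))
```

View pics/w7c.png

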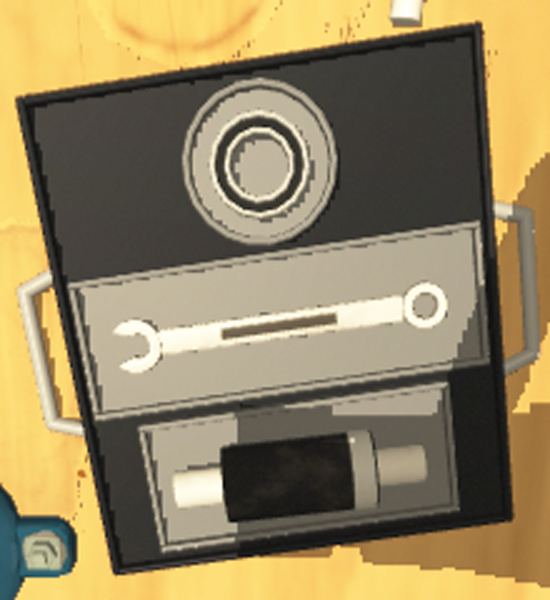

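```bash
python3 -c "
from rig import bot
print(bot.hand_in(), bot.read_state()['time_s'])"
```

```text
the job is handed in; nothing more can be done
the job is handed in; nothing more can be done
```

The job tray is made up and handed in, with about 18.5 s of the 101 s used. I placed the shorter spanner in the long bay, then the bottom bracket cartridge in the short bay, then the larger bearing in the round bay.

- **Placement:** the last wrist and side pictures show all three lying flat. The spanner and bearing look centred to within a few mm.
- **Bracket alignment:** the spanner is parallel to its bay. The bracket is turned about 2° from its bay's length and is otherwise about in the middle. I left it like that.
- **Untouched parts:** in the last side picture the longer spanner and the blue and turquoise rings were where they started. The small bearing was outside the last two pictures and the front hub was almost wholly out of view, so I did not re-check those two. The arm was never moved close to the small bearing. The only close pass by the hub was the spanner grasp, and the estimated gap there was over 10 mm.
- **Forces:** no force reading went above about 5 N. The arm was clear of everything at hand-in.

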